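Make up the dosing tray and the grinder-cleaning tray

TASK

Make up the two bar trays from the stock on the counter: the walnut tray gets the aluminium scoop and the steel funnel for dosing, the blue tray gets the brush and the red bellows for cleaning the grinder. In each tray lay the long thing lengthwise in the long lane, either way round, and stand the round thing in the empty square well, everything the right way up as it is now, flat on the tray's floor and wholly inside its compartment. Set the things down rather than dropping them, and leave the tamper and the black scoop where they are.

Things in the scene. Friction and masses are not known exactly. Their poses are not given: they have to be found in the camera images.
- dosing_tray: Dark walnut kit tray with three compartments, firm on the counter, 160 (x) x 168 mm (y), 14 mm high, floor 4, walls 5 mm. Origin: centre of underside. In its axes (yaw within 0.25 rad): long lane 150 (x) x 64 mm centred at (0, -47); square well 90 x 90 mm centred at (+30, +34); pocket at (-47, +34) filled by a fixed tin, 48 mm wide, top at 34 mm. Brass tin with steel lid.
- cleaning_tray: Blue plastic kit tray with three compartments, firm on the counter, 160 (x) x 168 mm (y), 14 mm high, floor 4, walls 5 mm. Origin: centre of underside. In its axes (yaw within 0.25 rad): long lane 150 (x) x 64 mm centred at (0, -47); square well 90 x 90 mm centred at (+30, +34); pocket at (-47, +34) filled by a fixed tin, 48 mm wide, top at 34 mm. White tin with steel lid.
- scoop: Bright aluminium coffee scoop, 116 mm long, about 60 g, standing on its bowl: round open bowl 44 mm across, 32 mm high, flat 38 mm bottom; flat handle 13 mm wide, 3 mm thick, level with the rim. Origin at mid-length, height of the underside; x from handle to bowl: bowl centre at x = +36, handle end at x = -58 mm; z up. Can be gripped across the bowl.
- funnel: Small stainless-steel funnel standing mouth down, about 110 g: rim 72 mm across, 5 mm high; cone narrowing up to 38 mm above the origin, then a spout 18 to 16 mm thick, straight up to 72 mm. Origin at the centre of the mouth, underneath; z up. Grip it by the spout.
- brush: Bench brush standing on its dark bristles, about 70 g: pale wooden back 130 mm long (x), 24 mm wide (y), from 22 to 38 mm above the origin; under it bristles from x = -22 to +64 mm, the rest is handle. Origin at mid-length and mid-width, at the bristle tips; z up. Grip across the back near the middle.
- bellows: Small dark-red ribbed silicone grinder bellows standing on its base, about 120 g: 60 mm across, tapering to 42 mm at 44 mm above the origin, topped by a hard black plastic cap 33 mm across from 44 to 68 mm. Origin at the centre of the base, underneath; z up. Grip it by the cap.
- tamper: Bystander, in neither kit: tamper, steel foot 53 mm across, brown wooden handle up to 37 mm thick, 82 mm high, loose, among the stock. Origin at the centre of the foot, underneath.
- black_scoop: Bystander, in neither kit: black plastic scoop, loose, among the stock, same shape and frame as the aluminium one: 116 mm long, bowl 44 mm across and 32 mm high centred at x = +36 mm, handle end at x = -58 mm.
There are look-alikes about, which are no part of the job. Of the things that look like the brush, take the one that is farthest from the robot's base at the start.

How it is judged:
By the outcome, as a careful person would: the job done as asked, in the order asked, and still so for the second after the job is handed in, with the robot touching nothing.
It also fails if it takes over 96 s, if anything falls off the work surface, if the arm or the gripper's body presses on something with over 40 N, if the wrist force passes 120 N, or if a joint passes its speed limit or range.

ROBOT

A 6-joint arm with a two-finger parallel gripper is mounted at the origin on the work surface. World frame = base frame: x ahead of the robot, y to its left, z up, the work surface at z = 0. Lengths are in mm, angles in rad, forces in N, time in s.
With the tool pointing down it reaches from about 300 to 875 mm from the base axis. Payload 6.4 kg.
Tool frame: the origin (TCP) lies at the very end of the fingers, on their centre line; the grasp point (between the pads) lies 19 mm behind it; z points along the fingers, y is the line along which they close (so a half turn about z gives the same grasp; the last joint's range is limited). The gripper opens to 85 mm and grips with 20 to 120 N. Pads are 22 mm wide; open, the fingers measure 114 mm over their backs; the gripper's body (76 mm by 85 mm) begins 54 mm behind the grasp point. The pads swing forward as they close: fully open they stand 13 mm farther back than shut.
Start: joints at [-1.316, 0.181, 1.607, -0, 1.354, -0.206], TCP at [255.7, -515.033, 210.688] pointing down, gripper open.
Joint ranges: [-2.99, 2.99], [-0.89, 2.07], [0.3, 2.58], [-1.14, 4.28], [0, 2.63], [-3.12, 3.12]. Speed limits (rad/s): [2.57, 2.57, 3.01, 3.14, 3.14, 3.14].

INTERFACE

Orientations are given as a unit quaternion [w, x, y, z].
In Python, from rig import get_state, read_camera, calibration, finish_job gives the robot as it stands. The module is installed in compiled form; this text tells all that it offers.
- The arm moves only by the tool apply_moves, never from a script. Its argument "deltas" is a list of rows, each an object with "xyz": the shift along the tool's x, y, z in mm, a list of three; "spin": the turn about the tool's z in rad. In form: [{"xyz": [tx, ty, tz], "spin": spin}, ...]. A call has 1 to 10 rows; each row is the pose to reach, as a shift and turn from the pose commanded when the call began, along the tool's axes at that moment; what a row does not reach only later rows make up. A row lasts 1/12 s, in which the tool goes at most 41.7 mm and 7.16 degrees, less where a joint would pass 70% of its speed; a pose out of reach is approached as far as the arm can. A call with a gripper value outside its range is refused whole. "claw" is the opening, from 0 (shut) to 1 (fully open), set as the call begins (left out, the last holds). The fingers move at their own pace and stop on an object; the grip force is fixed at half the most. Time passes only in rows, so rows that repeat a pose let the fingers close. It gives the time, the measured TCP pose, the force, the opening and the grip force at its end, in the units of the state.
- get_state(): the state, without advancing time (a new reading comes with each control period).
- read_camera(name): name is "side" or "top"; returns (picture, depth): 400x640x3 uint8, red, green, blue; 400x640 float32, mm along the optical axis (not along the pixel's ray), 0 where there is no reading.
- calibration(name): a dict with "intrinsics" (3x3 intrinsics, pixels), "world_from_camera" (4x4, takes a point from camera to world coordinates). Camera axes: x right, y down, z forward; pixel columns grow to the right and rows downward; lengths in mm; the calibration is good to about 2 mm. A picture is of the moment at which its call begins. calibration takes no time and is no camera call.
- finish_job(): hands the job in; it is judged then, once.
The state is a dict: "clock": time; "qpos": joint angles; "joint_velocities": joint speeds; "tau": joint torques, N m; "tool_pos": TCP position; "ee_rot": TCP orientation; "ft_force": force on the tool from outside, world axes, zero at the start; "wrist_torque": the same for the moment, N m; "grip_width": opening from 0.0 (shut) to 1.0 (fully open); "finger_force": force on a finger pad.
Only numpy, scipy, OpenCV 4.12 (cv2) and the standard library are available. Lean on these libraries where they do the work, as an engineer would, in place of code of your own. Each camera call takes 0.05 s, during which the arm holds its last target. There are 200 camera calls.

## Working session

There is one attempt and no reset: what is moved stays moved. The work goes in short steps, Python scripts to look and compute and a tool call to move; the robot and the scene stay as the last step left them, time stands still between calls to the robot, and variables do not carry over. Pictures are saved under pics/ and viewed, at most 14 in all, crops included, and the job is handed in when it is done.

Besides the shell and the picture viewer there is one more tool, called as name([rows], argument=value, ...), one row to a line, values as JSON. apply_moves: Moves the arm, as the interface text tells. Its arguments: {"type":"object","properties":{"deltas":{"type":"array"},"claw":{"type":"number"}},"required":["deltas"]}

```bash
mkdir -p pics; cat > h.py <<'E'
import numpy as np, cv2
from rig import *
def cam(n):
    im,d=read_camera(n); c=calibration(n); return im,d,np.array(c["intrinsics"]),np.array(c["world_from_camera"])
def ray(px,K,T,z):
    px=np.atleast_2d(px).astype(float)
    r=np.c_[px,np.ones(len(px))]@np.linalg.inv(K).T@T[:3,:3].T; o=T[:3,3]
    return (o+r*((z-o[2])/r[:,2])[:,None])
def cloud(d,K,T):
    v,u=np.indices(d.shape); r=np.stack([u,v,np.ones_like(u)],-1)@np.linalg.inv(K).T
    return (r*d[...,None])@T[:3,:3].T+T[:3,3]
E
python3 - <<'E'
from h import *
print(get_state())
for n in("top","side"):
    im,d,K,T=cam(n); cv2.imwrite(f"pics/{n}0.png",im[...,::-1]); np.savez(f"{n}0.npz",im=im,d=d,K=K,T=T); print(n,K,T.round(3))
E
```

```text
{'clock': 0.0, 'qpos': array([-1.31629590e+00,  1.81544817e-01,  1.60797655e+00,  6.48125620e-06,
        1.35380119e+00, -2.06286026e-01]), 'joint_velocities': array([-0.00084615,  0.00163335, -0.00095787,  0.00049782, -0.00135188,
       -0.00169404]), 'tau': array([-1.45718164e-03, -4.44867897e+01, -3.51336050e+01, -4.14921860e-04,
        8.82148684e-03, -5.43585656e-06]), 'tool_pos': array([ 255.55302987, -514.45147988,  209.7972619 ]), 'ee_rot': array([-8.64774605e-04,  9.73576469e-01,  2.28359609e-01, -1.76863869e-05]), 'ft_force': array([-0.82541057, -0.58334295,  0.5828904 ]), 'wrist_torque': array([ 0.00422717,  0.01041569, -0.05520112]), 'finger_force': 0.0, 'grip_width': 1.00161170624087}
top [[455.67452449   0.         324.04283308]
 [  0.         455.67452449 206.17563726]
 [  0.           0.           1.        ]] [[-1.000000e-02 -9.950000e-01  1.020000e-01  3.588510e+02]
 [-1.000000e+00  8.000000e-03 -2.100000e-02  1.742900e+01]
 [ 2.000000e-02 -1.030000e-01 -9.950000e-01  1.079707e+03]
 [ 0.000000e+00  0.000000e+00  0.000000e+00  1.000000e+00]]
side [[361.32720629   0.         316.90671426]
 [  0.         361.32720629 205.71237549]
 [  0.           0.           1.        ]] [[-9.74000e-01 -1.56000e-01  1.63000e-01  3.27244e+02]
 [-2.25000e-01  6.51000e-01 -7.25000e-01  6.49141e+02]
 [ 7.00000e-03 -7.43000e-01 -6.69000e-01  6.07507e+02]
 [ 0.00000e+00  0.00000e+00  0.00000e+00  1.00000e+00]]
```

View pics/top0.png

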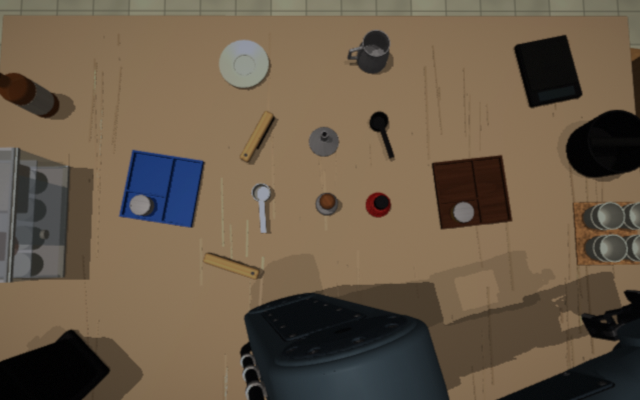

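View pics/side0.png

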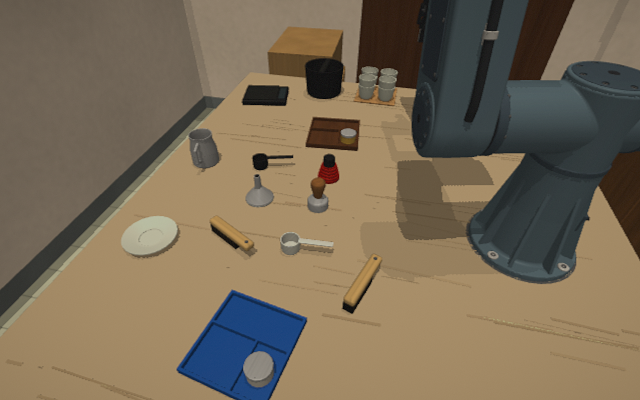

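The top view shows the walnut tray at (472,192) and the blue tray at (162,189). The scoop is at (262,205), the funnel at (323,140), the bellows at (378,204) and the tamper at (327,203). The far brush, the one to take, is at (258,137), and the black scoop is at (381,130).

```bash
cat > m.py <<'E'
from h import *
for n in("top","side"):
    f=np.load(n+"0.npz"); im,d,K,T=f["im"],f["d"],f["K"],f["T"]; P=cloud(d,K,T)
    hsv=cv2.cvtColor(im,cv2.COLOR_RGB2HSV); x,y,z=P[...,0],P[...,1],P[...,2]
    ok=d>0
    tab=ok&(abs(z)<6)&(x>300)&(x<700)&(abs(y)<500); print(n,"table z",np.median(z[tab]),z[tab].std())
    m=(ok&(z>9)&(x>330)&(x<680)&(y<470)&(y>-480)).astype(np.uint8)
    k,L,S,C=cv2.connectedComponentsWithStats(m)
    for i in range(1,k):
        if S[i,4]<40: continue
        p=P[L==i]; zt=np.percentile(p[:,2],97); t=p[p[:,2]>zt-8]
        (c,s,a)=cv2.minAreaRect(p[:,:2].astype(np.float32)); (c2,s2,a2)=cv2.minAreaRect(t[:,:2].astype(np.float32))
        print(S[i],C[i].round(),"zt %.0f"%zt,"mean",p.mean(0).round(),"rect",np.round(c),np.round(s),round(a),"top",t.mean(0).round(1),np.round(c2,1),np.round(s2),round(a2),len(t))
E
python3 m.py
python3 - <<'E'
import cv2
im=cv2.imread("pics/top0.png")[95:285,110:520]; cv2.imwrite("pics/tc.png",cv2.resize(im*1,None,fx=1.95,fy=1.95,interpolation=cv2.INTER_CUBIC))
E
```

```text
top table z -0.797370278456242 2.270890489147073
[240 116  34  47 583] [257. 138.] zt 40 mean [629. 151.  35.] rect [630. 153.] [ 25. 124.] 61 top [627.7 153.   36.6] [629.5 152.8] [ 25. 121.] 61 499
[370 116  25  43 252] [384. 137.] zt 35 mean [ 630. -149.   29.] rect [ 630. -143.] [105.  43.] 8 top [ 624.7 -151.5   30.9] [ 629.4 -143.7] [104.  42.] 8 208
[310 128  29  27 541] [324. 141.] zt 71 mean [622.  -6.  25.] rect [626.  -7.] [64. 63.] 33 top [625.9  -6.4  70.2] [626.8  -5.7] [15. 14.] 1 42
[120 150  84  78 862] [161. 188.] zt 17 mean [514. 377.  13.] rect [514. 376.] [171. 160.] 81 top [514.  376.9  12.9] [514.3 376.4] [171. 160.] 81 862
[433 155  80  75 834] [473. 192.] zt 17 mean [ 500. -360.   13.] rect [ 501. -359.] [160. 170.] 6 top [ 499.9 -359.7   12.7] [ 500.9 -358.7] [160. 170.] 6 834
[252 183  19  50 288] [262. 207.] zt 35 mean [465. 139.  29.] rect [465. 140.] [115.  42.] 2 top [458.3 138.2  30.8] [465.7 132.7] [114.  42.] 14 237
[316 193  23  23 395] [327. 204.] zt 83 mean [470. -11.  52.] rect [474. -12.] [51. 51.] 25 top [473.7 -11.9  79.4] [473.8 -12.4] [33. 3
[... 1191 characters left out ...]
 4.  29.] rect [623.   2.] [60. 47.] 30 top [626.8  -4.1  68.8] [628.   -6.3] [14. 16.] 37 36
[214 217  40  34 584] [232. 234.] zt 38 mean [627. 159.  32.] rect [630. 154.] [ 24. 120.] 62 top [625.4 158.1  35.5] [630.  154.2] [ 24. 120.] 62 448
[280 232  53  21 454] [299. 242.] zt 32 mean [480. 140.  25.] rect [467. 134.] [113.  44.] 13 top [467.2 139.5  29.5] [467.  133.3] [113.  43.] 14 288
[342 260  26  51 508] [355. 290.] zt 38 mean [344. 241.  32.] rect [336. 218.] [108.  24.] 71 top [343.  235.5  35.6] [336.2 218.1] [108.  24.] 71 404
[ 176  289  131  111 2416] [248. 354.] zt 34 mean [501. 395.  18.] rect [515. 376.] [169. 162.] 81 top [473.3 419.   32.1] [473.9 417.7] [46. 47.] 19 732
```

View pics/tc.png

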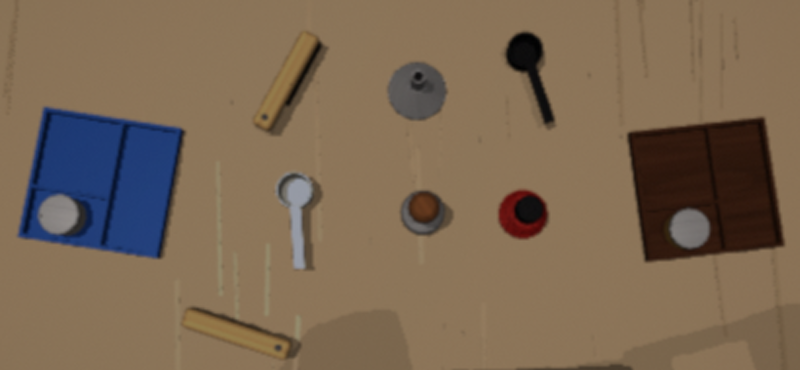

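```bash
cat > m2.py <<'E'
from h import *
def fit(n,c):
    f=np.load(n+"0.npz"); P=cloud(f["d"],f["K"],f["T"]); x,y,z=P[...,0],P[...,1],P[...,2]
    m=(z>9)&(np.hypot(x-c[0],y-c[1])<75)
    p=P[m&(z<45)]; p=p[p[:,2]>26][:,:2]
    mu=p.mean(0); u=np.linalg.svd(p-mu)[2][0] if 0 else np.linalg.svd(p-mu,full_matrices=False)[2][0]
    return p,u*np.sign(u[0])
for nm,c in(("scoop",(466,135)),("brush",(630,153))):
    for n in("top","side"):
        p,u=fit(n,c); v=np.array([-u[1],u[0]])
        if nm=="scoop":
            s=p@u; h=p[s<s.min()+55]; b=p[s>s.max()-46]
            bc=(cv2.minEnclosingCircle(b.astype(np.float32))); hm=h[(h@u)<(h@u).min()+40].mean(0)
            u=bc[0]-hm; u/=np.hypot(*u); print(nm,n,"bowl",np.round(bc,1) if 0 else bc,"handle mid",hm,"end",(h@u).min()-bc[0]@u)
        else:
            s,t=p@u,p@v; print(nm,n,"c",u*(s.min()+s.max())/2+v*(t.min()+t.max())/2,np.ptp(s),np.ptp(t))
        print("  yaw",np.arctan2(u[1],u[0]))
for nm,c,a in(("W",(501,-358.5),.10),("B",(514.5,376.5),-.153)):
    R=np.array([[np.cos(a),-np.sin(a)],[np.sin(a),np.cos(a)]])
    for l in((36,-47),(0,-47),(30,34),(-47,34)): print(nm,l,(c+R@l).round(1))
E
python3 m2.py
```

```text
scoop top bowl ((499.6368408203125, 139.93492126464844), 23.000587463378906) handle mid [427.2105127  135.81303375] end -91.85224139043027
  yaw 0.05685012763710673
scoop side bowl ((500.275390625, 140.50474548339844), 23.57329559326172) handle mid [427.97351493 136.7227015 ] end -92.22734276359336
  yaw 0.05226143966147092
brush top c [632.66619874 151.38919736] 128.84895442986783 25.561207072817126
  yaw -0.48689567548578827
brush side c [633.3868567  152.67181884] 128.3224621213398 24.234342406665462
  yaw -0.4812126670364277
W (36, -47) [ 541.5 -401.7]
W (0, -47) [ 505.7 -405.3]
W (30, 34) [ 527.5 -321.7]
W (-47, 34) [ 450.8 -329.4]
B (36, -47) [542.9 324.6]
B (0, -47) [507.3 330. ]
B (30, 34) [549.3 405.5]
B (-47, 34) [473.2 417.3]
```

```bash
cat > go.py <<'E'
import sys
from h import *
s=get_state(); p=s["tool_pos"]; q=s["ee_rot"]; th=2*np.arctan2(q[2],q[1])
a=[float(v) for v in sys.argv[1:]]
for i in range(0,len(a),4):
    x,y,z,t=a[i:i+4]; dx,dy,dz=np.array([x,y,z])-p; c,sn=np.cos(th),np.sin(th)
    print("xyz",np.round([dx*c+dy*sn,dx*sn-dy*c,-dz],1),"spin %.3f"%((th-t+np.pi/2)%np.pi-np.pi/2))
print(p.round(1),"th %.3f"%th,s["qpos"].round(2),s["clock"])
E
python3 go.py 500 140 210 .055 500 140 60 .055 500 140 12 .055
```

```text
xyz [ 5.100e+02 -4.775e+02 -1.000e-01] spin 0.406
xyz [ 510.  -477.5  149.9] spin 0.406
xyz [ 510.  -477.5  197.9] spin 0.406
[ 255.6 -514.5  209.9] th 0.461 [-1.32  0.18  1.61 -0.    1.35 -0.21] 0.1
```

apply_moves([
  {"xyz": [255,-239,0],"spin": 0.2},
  {"xyz": [255,-239,0],"spin": 0.2},
  {"xyz": [255,-239,0],"spin": 0.2},
  {"xyz": [255,-239,0],"spin": 0.2},
  {"xyz": [510,-477.5,0],"spin": 0.406},
  {"xyz": [510,-477.5,0],"spin": 0.406},
  {"xyz": [510,-477.5,0],"spin": 0.406},
  {"xyz": [510,-477.5,0],"spin": 0.406},
  {"xyz": [510,-477.5,0],"spin": 0.406},
  {"xyz": [510,-477.5,0],"spin": 0.406},
], claw=1)

```text
clock: 0.93
tool_pos: [400.7, -125.0, 210.6]
ee_rot: [0.0, 1.0, 0.027, 0.0]
ft_force: [0.9, -0.3, -0.8]
grip_width: 0.997
finger_force: 0.0
```

```bash
python3 go.py 500 140 210 .055 500 140 60 .055 500 140 12 .055
```

```text
xyz [ 113.6 -259.2    0.6] spin -0.001
xyz [ 113.6 -259.2  150.6] spin -0.001
xyz [ 113.6 -259.2  198.6] spin -0.001
[ 400.7 -125.   210.6] th 0.054 [-0.59 -0.19  1.97  0.    1.35  0.93] 0.9333
```

apply_moves([
  {"xyz": [113.6,-259.2,0],"spin": 0},
  {"xyz": [113.6,-259.2,0],"spin": 0},
  {"xyz": [113.6,-259.2,0],"spin": 0},
  {"xyz": [113.6,-259.2,0],"spin": 0},
  {"xyz": [113.6,-259.2,0],"spin": 0},
  {"xyz": [113.6,-259.2,0],"spin": 0},
  {"xyz": [113.6,-259.2,30],"spin": 0},
  {"xyz": [113.6,-259.2,70],"spin": 0},
  {"xyz": [113.6,-259.2,110],"spin": 0},
  {"xyz": [113.6,-259.2,130],"spin": 0},
])

```text
clock: 1.77
tool_pos: [496.3, 138.9, 75.6]
ee_rot: [0.0, 1.0, 0.028, -0.003]
ft_force: [-1.0, -0.6, -0.5]
grip_width: 0.999
finger_force: 0.0
```

```bash
python3 go.py 500 140 60 .055 500 140 12 .055
```

```text
xyz [ 3.8 -0.9 15.6] spin 0.002
xyz [ 3.8 -0.9 63.6] spin 0.002
[496.3 138.9  75.6] th 0.057 [ 0.04  0.22  1.86 -0.    1.07  1.56] 1.7667
```

apply_moves([
  {"xyz": [0,0,0],"spin": 0},
  {"xyz": [0,0,0],"spin": 0},
])

```text
clock: 1.93
tool_pos: [498.8, 138.0, 79.7]
ee_rot: [0.0, 1.0, 0.027, -0.002]
ft_force: [-0.3, -0.1, 0.4]
grip_width: 0.999
finger_force: 0.0
```

```bash
python3 go.py 500 140 12 .055; python3 - <<'E'
from h import *
im,d,K,T=cam("side"); cv2.imwrite("pics/s1.png",cv2.resize(im[130:330,180:440,::-1],None,fx=2.5,fy=2.5))
E
```

```text
xyz [ 1.3 -1.9 67.7] spin -0.000
[498.8 138.   79.7] th 0.055 [0.04 0.22 1.85 0.   1.07 1.56] 1.9333
```

View pics/s1.png

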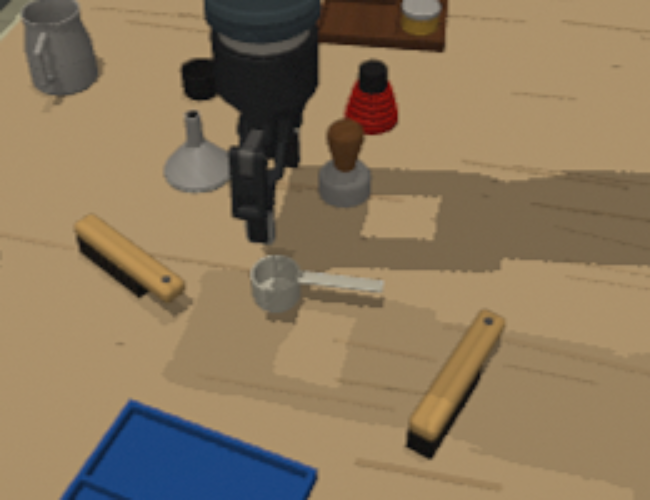

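The gripper is over the bowl (at 275,280 in the crop) and straddles it, with the handle pointing right. I'll go down and grip.

apply_moves([
  {"xyz": [1,-2,30],"spin": 0},
  {"xyz": [1,-2,55],"spin": 0},
  {"xyz": [1,-2,68],"spin": 0},
  {"xyz": [1,-2,68],"spin": 0},
  {"xyz": [1,-2,68],"spin": 0},
])

```text
clock: 2.4
tool_pos: [502.3, 139.9, 14.4]
ee_rot: [-0.0, 1.0, 0.027, 0.001]
ft_force: [-0.4, -0.6, -0.1]
grip_width: 0.999
finger_force: 0.0
```

apply_moves([
  {"xyz": [0,0,0],"spin": 0},
  {"xyz": [0,0,0],"spin": 0},
  {"xyz": [0,0,0],"spin": 0},
  {"xyz": [0,0,0],"spin": 0},
  {"xyz": [0,0,0],"spin": 0},
  {"xyz": [0,0,0],"spin": 0},
  {"xyz": [0,0,0],"spin": 0},
  {"xyz": [0,0,0],"spin": 0},
], claw=0)

```text
clock: 3.07
tool_pos: [500.7, 140.1, 12.7]
ee_rot: [-0.0, 1.0, 0.027, -0.0]
ft_force: [0.0, -0.3, 0.2]
grip_width: -0.005
finger_force: 0.0
```

```bash
python3 go.py 541.5 -401.7 130 .1 541.5 -401.7 16 .1
```

```text
xyz [  11.   543.2 -117.3] spin -0.045
xyz [ 11.  543.2  -3.3] spin -0.045
[500.7 140.1  12.7] th 0.055 [0.04 0.33 1.87 0.   0.93 1.56] 3.0667
```

```bash
python3 - <<'E'
from h import *
im,d,K,T=cam("side"); np.savez("side1.npz",im=im,d=d,K=K,T=T)
cv2.imwrite("pics/s2.png",cv2.resize(im[150:290,210:400,::-1],None,fx=4,fy=4,interpolation=cv2.INTER_CUBIC))
E
```

```text
(no output)
```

View pics/s2.png

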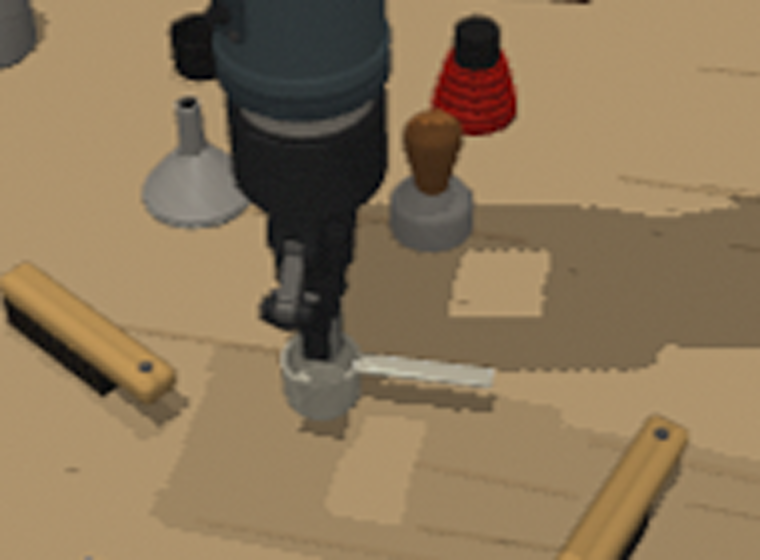

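The fingers shut inside the bowl at (320,350), so the grip slipped off over the rim. I'll lift, check where the fingertips really are, and find the scoop again.

apply_moves([
  {"xyz": [0,0,-35],"spin": 0},
  {"xyz": [0,0,-70],"spin": 0},
  {"xyz": [0,0,-110],"spin": 0},
  {"xyz": [0,0,-110],"spin": 0},
  {"xyz": [0,0,-110],"spin": 0},
])

```text
clock: 3.53
tool_pos: [503.1, 140.2, 125.6]
ee_rot: [-0.0, 1.0, 0.027, 0.003]
ft_force: [-0.3, -0.9, -0.8]
grip_width: 0.002
finger_force: 0.0
```

```bash
cat > fing.py <<'E'
from h import *
import sys
print(get_state()["tool_pos"],get_state()["grip_width"])
im,d,K,T=cam("side"); np.savez("side0.npz",im=im,d=d,K=K,T=T); P=cloud(d,K,T); p=get_state()["tool_pos"]
q=P[(d>0)&(np.hypot(P[...,0]-p[0],P[...,1]-p[1])<80)&(P[...,2]>p[2]-20)&(P[...,2]<p[2]+60)]
for z0 in range(int(p[2])-12,int(p[2])+56,4):
    k=q[abs(q[:,2]-z0)<2]
    if len(k): print(round(z0-p[2]),len(k),"x",np.percentile(k[:,0]-p[0],[2,98]).round(),"y",np.percentile(k[:,1]-p[1],[2,98]).round())
E
python3 fing.py; sed -i 's/for n in("top","side"):/for n in(("side",) if nm=="scoop" else ()):/' m2.py; python3 m2.py|head -3
```

```text
[503.11721514 140.24157602 125.62518943] 0.002057919016934814
19 4 x [-3.  5.] y [4. 5.]
23 7 x [-7. 12.] y [4. 8.]
27 11 x [-9. 11.] y [-7. 11.]
31 17 x [-9. 12.] y [-6. 14.]
35 24 x [-9. 10.] y [-3. 14.]
39 17 x [-9. 11.] y [-5. 15.]
43 21 x [-9. 10.] y [-0. 14.]
47 20 x [-9.  9.] y [-0. 13.]
51 16 x [-9.  6.] y [-1. 15.]
scoop side bowl ((500.1394958496094, 140.5636749267578), 23.457740783691406) handle mid [427.73752459 136.80515023] end -92.25524188133915
  yaw 0.05186535478355611
W (36, -47) [ 541.5 -401.7]
```

apply_moves([
  {"xyz": [0,0,0],"spin": 0},
  {"xyz": [0,0,0],"spin": 0},
  {"xyz": [0,0,0],"spin": 0},
  {"xyz": [0,0,0],"spin": 0},
], claw=0.6)

```text
clock: 3.92
tool_pos: [500.0, 140.0, 121.5]
ee_rot: [0.0, 1.0, 0.027, -0.001]
ft_force: [0.0, -0.2, 0.3]
grip_width: 0.561
finger_force: 0.0
```

```bash
python3 fing.py;python3 - <<'E'
from h import *
im=np.load("side0.npz")["im"]
cv2.imwrite("pics/s3.png",cv2.resize(im[120:290,210:400,::-1],None,fx=3.5,fy=3.5,interpolation=cv2.INTER_CUBIC))
E
```

```text
[499.99499273 140.0088297  121.52952534] 0.5608175138169845
23 17 x [-9.  5.] y [-26.  31.]
27 18 x [-12.   6.] y [-29.  36.]
31 27 x [-12.  10.] y [-31.  37.]
35 31 x [-12.   7.] y [-31.  38.]
39 33 x [-12.   9.] y [-31.  38.]
43 28 x [-12.   9.] y [-29.  38.]
47 25 x [-12.   4.] y [-30.  37.]
51 20 x [-12.   4.] y [-26.  38.]
```

View pics/s3.png

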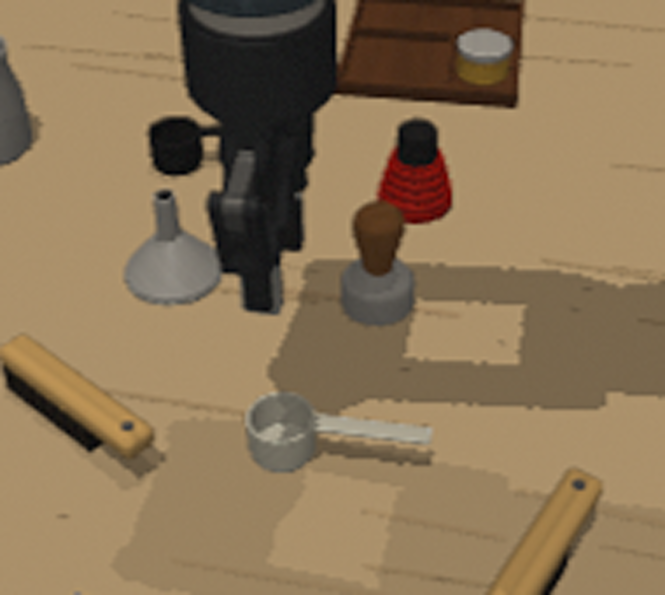

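The side view shows the real fingertips about 20 mm above the reported TCP: tip at z offset +19 when shut, about +22 at 0.56 open. The scoop has not moved (bowl at 280,430 in the crop). I'll correct for this and grip lower.

apply_moves([
  {"xyz": [0,0,40],"spin": 0},
  {"xyz": [0,0,80],"spin": 0},
  {"xyz": [0,0,105],"spin": 0},
  {"xyz": [0,0,120],"spin": 0},
  {"xyz": [0,0,127],"spin": 0},
  {"xyz": [0,0,127],"spin": 0},
  {"xyz": [0,0,127],"spin": 0},
  {"xyz": [0,0,127],"spin": 0},
], claw=0.75)

```text
clock: 4.63
tool_pos: [502.1, 140.1, -3.0]
ee_rot: [-0.0, 1.0, 0.027, 0.001]
ft_force: [-0.3, -0.5, 0.8]
grip_width: 0.747
finger_force: 0.0
```

```bash
python3 fing.py
```

```text
[502.11864648 140.13672044  -2.97097712] 0.7473739658812136
-3 25 x [-60.  53.] y [-40.  70.]
1 2111 x [-72.  73.] y [-68.  74.]
5 155 x [-75.  74.] y [-64.  68.]
9 18 x [-22.  -1.] y [-19.  21.]
13 18 x [-21.   2.] y [-19.  20.]
17 21 x [-22.   1.] y [-19.  20.]
21 18 x [-22.   1.] y [-18.  20.]
25 24 x [-21.   2.] y [-27.  37.]
29 36 x [-63.  72.] y [-35.  38.]
33 170 x [-78.   9.] y [-32.  39.]
37 30 x [-64.  73.] y [-34.  45.]
41 21 x [-11.   9.] y [-34.  46.]
45 20 x [-12.   4.] y [-34.  46.]
49 13 x [-13.   3.] y [-33.  46.]
53 13 x [-11.   1.] y [-36.  46.]
```

apply_moves([
  {"xyz": [0,0,5],"spin": 0},
  {"xyz": [0,0,5],"spin": 0},
  {"xyz": [0,0,5],"spin": 0},
])

```text
clock: 4.93
tool_pos: [500.9, 140.1, -9.1]
ee_rot: [-0.0, 1.0, 0.027, 0.0]
ft_force: [-0.0, 0.1, 0.1]
grip_width: 0.749
finger_force: 0.0
```

apply_moves([
  {"xyz": [0,0,0],"spin": 0},
  {"xyz": [0,0,0],"spin": 0},
  {"xyz": [0,0,0],"spin": 0},
  {"xyz": [0,0,0],"spin": 0},
  {"xyz": [0,0,0],"spin": 0},
  {"xyz": [0,0,0],"spin": 0},
], claw=0)

```text
clock: 5.43
tool_pos: [501.0, 140.1, -8.5]
ee_rot: [0.0, 1.0, 0.027, 0.0]
ft_force: [-3.2, -0.7, 7.1]
grip_width: 0.491
finger_force: 60.1
```

```bash
python3 fing.py|head -1; python3 go.py 541.5 -401.7 130 .1 541.5 -401.7 -4 .1
```

```text
[501.00918839 140.10384316  -8.50981006] 0.4913159329444466
xyz [  10.7  543.2 -138.5] spin -0.045
xyz [ 10.7 543.2  -4.5] spin -0.045
[501.  140.1  -8.5] th 0.055 [ 0.04  0.38  1.88 -0.    0.89  1.56] 5.4833
```

apply_moves([
  {"xyz": [0,0,-20],"spin": 0},
  {"xyz": [0,0,-55],"spin": 0},
  {"xyz": [0,0,-95],"spin": 0},
  {"xyz": [0,0,-130],"spin": 0},
  {"xyz": [1,40,-138],"spin": 0},
  {"xyz": [3,80,-138],"spin": -0.01},
  {"xyz": [4,120,-138],"spin": -0.02},
  {"xyz": [5,160,-138],"spin": -0.03},
  {"xyz": [6,200,-138],"spin": -0.045},
  {"xyz": [7,240,-138],"spin": -0.045},
])

```text
clock: 6.32
tool_pos: [520.7, -101.0, 128.9]
ee_rot: [0.0, 0.999, 0.05, 0.0]
ft_force: [1.4, -0.2, -1.4]
grip_width: 0.491
finger_force: 60.9
```

```bash
python3 go.py 542.5 -401.7 130 .1 542.5 -401.7 -4 .1
```

```text
xyz [ -8.5 301.4  -1.1] spin 0.001
xyz [ -8.5 301.4 132.9] spin 0.001
[ 520.7 -101.   128.9] th 0.101 [-0.42  0.17  1.79  0.    1.18  1.05] 6.3167
```

apply_moves([
  {"xyz": [-1,40,0],"spin": 0},
  {"xyz": [-2,80,0],"spin": 0},
  {"xyz": [-4,120,0],"spin": 0},
  {"xyz": [-5,160,0],"spin": 0},
  {"xyz": [-6,200,0],"spin": 0},
  {"xyz": [-7,240,0],"spin": 0},
  {"xyz": [-8,275,0],"spin": 0},
  {"xyz": [-8.5,301,0],"spin": 0},
  {"xyz": [-8.5,301,0],"spin": 0},
  {"xyz": [-8.5,301,0],"spin": 0},
])

```text
clock: 7.15
tool_pos: [541.8, -400.8, 128.1]
ee_rot: [-0.0, 0.999, 0.049, -0.0]
ft_force: [-0.6, 0.3, -0.9]
grip_width: 0.488
finger_force: 61.0
```

```bash
cat > look.py <<'E'
import sys
from h import *
n=sys.argv[1]; im,d,K,T=cam(n); np.savez(n+"0.npz",im=im,d=d,K=K,T=T)
E
python3 look.py side; python3 go.py 542.5 -401.7 -4 .1; python3 - <<'E'
from h import *
f=np.load("side0.npz"); P=cloud(f["d"],f["K"],f["T"]); p=get_state()["tool_pos"]
q=P[(f["d"]>0)&(np.hypot(P[...,0]-p[0]+36,P[...,1]-p[1])<80)&(P[...,2]>80)&(P[...,2]<190)]
h=q[(q[:,0]<p[0]-30)&(q[:,2]<180)]
for a,b in((-95,-75),(-75,-55),(-55,-40)):
    k=h[(h[:,0]-p[0]>a)&(h[:,0]-p[0]<b)]; print(len(k),(np.median(k,axis=0)-p).round(1) if len(k) else "")
E
```

```text
xyz [  0.3   2.5 132. ] spin -0.001
[ 541.9 -399.3  128. ] th 0.099 [-0.81  0.47  1.41  0.    1.27  0.66] 7.2
12 [-84.2  -8.   38.7]
15 [-63.9  -6.   38.7]
16 [-47.2  -4.6  38.3]
```

apply_moves([
  {"xyz": [0,1.5,35],"spin": 0},
  {"xyz": [0,1.5,70],"spin": 0},
  {"xyz": [0,1.5,100],"spin": 0},
  {"xyz": [0,1.5,118],"spin": 0},
  {"xyz": [0,1.5,126],"spin": 0},
  {"xyz": [0,1.5,129],"spin": 0},
  {"xyz": [0,1.5,131],"spin": 0},
  {"xyz": [0,1.5,131],"spin": 0},
])

```text
clock: 7.87
tool_pos: [543.6, -401.3, -0.8]
ee_rot: [0.001, 0.999, 0.05, 0.001]
ft_force: [-0.1, 0.1, 0.3]
grip_width: 0.489
finger_force: 61.0
```

```bash
python3 look.py side; python3 go.py 542.5 -401.7 -5 .1; python3 - <<'E'
import numpy as np,cv2
im=np.load("side0.npz")["im"]
cv2.imwrite("pics/s4.png",cv2.resize(im[70:180,230:400,::-1],None,fx=4,fy=4,interpolation=cv2.INTER_CUBIC))
E
```

```text
xyz [-1.2 -0.1  4.6] spin 0.000
[ 5.437e+02 -4.017e+02 -4.000e-01] th 0.100 [-0.81  0.63  1.45  0.    1.05  0.66] 7.9167
```

View pics/s4.png

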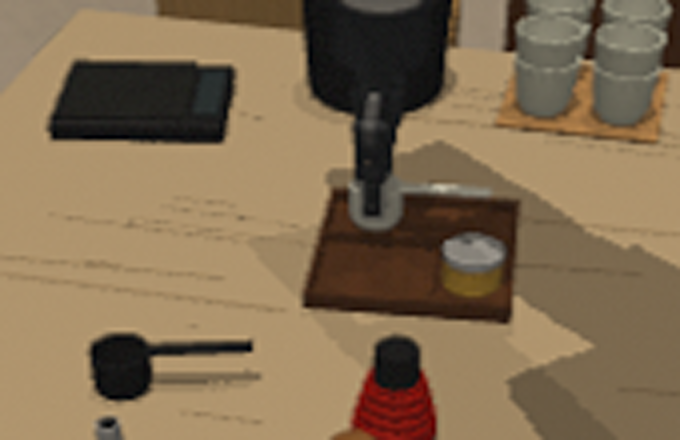

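The scoop (375,205) is over the walnut tray's rear lane with its handle to the right. I'll lower it the last few millimetres.

apply_moves([
  {"xyz": [-1,0,1],"spin": 0},
  {"xyz": [-1,0,2],"spin": 0},
  {"xyz": [-1,0,3],"spin": 0},
  {"xyz": [-1,0,3.5],"spin": 0},
  {"xyz": [-1,0,3.5],"spin": 0},
  {"xyz": [-1,0,3.5],"spin": 0},
])

```text
clock: 8.42
tool_pos: [542.0, -401.6, -4.4]
ee_rot: [0.0, 0.999, 0.05, 0.0]
ft_force: [-1.0, 1.3, 6.5]
grip_width: 0.487
finger_force: 61.6
```

apply_moves([
  {"xyz": [0,0,1],"spin": 0},
  {"xyz": [0,0,1.5],"spin": 0},
  {"xyz": [0,0,1.5],"spin": 0},
])

```text
clock: 8.67
tool_pos: [542.0, -401.7, -4.5]
ee_rot: [0.0, 0.999, 0.05, 0.0]
ft_force: [-4.9, 4.7, 16.4]
grip_width: 0.49
finger_force: 62.4
```

apply_moves([
  {"xyz": [0,0,-1],"spin": 0},
  {"xyz": [0,0,-1],"spin": 0},
  {"xyz": [0,0,-1],"spin": 0},
  {"xyz": [0,0,-1],"spin": 0},
], claw=0.65)

```text
clock: 9.0
tool_pos: [541.4, -401.1, -6.6]
ee_rot: [-0.0, 0.999, 0.05, -0.0]
ft_force: [1.2, -0.4, 0.3]
grip_width: 0.652
finger_force: 0.0
```

apply_moves([
  {"xyz": [0,0,-10],"spin": 0},
  {"xyz": [0,0,-30],"spin": 0},
  {"xyz": [0,0,-60],"spin": 0},
  {"xyz": [0,0,-100],"spin": 0},
  {"xyz": [0,0,-140],"spin": 0},
  {"xyz": [0,0,-140],"spin": 0},
])

```text
clock: 9.5
tool_pos: [545.7, -405.2, 144.8]
ee_rot: [0.006, 0.999, 0.05, 0.005]
ft_force: [2.4, -1.7, 1.9]
grip_width: 0.653
finger_force: 0.0
```

```bash
python3 look.py side; python3 m2.py >/dev/null; sed 's/("scoop",(466,135))/("scoop",(505,-405))/' m2.py>m3.py; python3 m3.py|head -2;python3 go.py 626.5 -6.2 130 .1 626.5 -6.2 27 .1
```

```text
scoop side bowl ((540.7303466796875, -403.18951416015625), 24.876840591430664) handle mid [ 470.19979104 -398.34989206] end -89.38515221868022
  yaw -0.06850999404161473
xyz [ 121.2 -387.8   11.1] spin -0.000
xyz [ 121.2 -387.8  114.1] spin -0.000
[ 544.6 -404.1  141.1] th 0.100 [-0.81  0.46  1.4   0.    1.28  0.66] 9.55m2.py:6: RuntimeWarning: Mean of empty slice.
  mu=p.mean(0); u=np.linalg.svd(p-mu)[2][0] if 0 else np.linalg.svd(p-mu,full_matrices=False)[2][0]
  ret = um.true_divide(
Traceback (most recent call last):
  File "m2.py", line 10, in <module>
    p,u=fit(n,c); v=np.array([-u[1],u[0]])
        ~~~^^^^^
  File "m2.py", line 6, in fit
    mu=p.mean(0); u=np.linalg.svd(p-mu)[2][0] if 0 else np.linalg.svd(p-mu,full_matrices=False)[2][0]
                                                        ~~~~~~~~~~~~~~~~~~~~~~~~~~~~~~~~~~~~~~~~~~^^^
IndexError: index 0 is out of bounds for axis 0 with size 0
```

apply_moves([
  {"xyz": [13,-40,0],"spin": 0},
  {"xyz": [26,-80,0],"spin": 0},
  {"xyz": [38,-120,0],"spin": 0},
  {"xyz": [50,-160,0],"spin": 0},
  {"xyz": [63,-200,0],"spin": 0},
  {"xyz": [75,-240,0],"spin": 0},
  {"xyz": [88,-280,0],"spin": 0},
  {"xyz": [100,-320,0],"spin": 0},
  {"xyz": [113,-360,0],"spin": 0},
  {"xyz": [121,-388,5],"spin": 0},
], claw=0.5)

```text
clock: 10.38
tool_pos: [623.8, 0.3, 129.2]
ee_rot: [-0.0, 0.999, 0.051, 0.001]
ft_force: [0.6, 0.4, -0.4]
grip_width: 0.499
finger_force: 0.0
```

apply_moves([
  {"xyz": [0,0,0],"spin": 0},
  {"xyz": [0,0,0],"spin": 0},
  {"xyz": [0,0,0],"spin": 0},
])

```text
clock: 10.63
tool_pos: [622.9, -3.2, 128.2]
ee_rot: [0.0, 0.999, 0.05, -0.001]
ft_force: [-0.3, -0.2, 0.1]
grip_width: 0.494
finger_force: 0.0
```

```bash
python3 look.py top; python3 go.py 626.5 -6.2 26 .1; python3 - <<'E'
from h import *
f=np.load("top0.npz"); P=cloud(f["d"],f["K"],f["T"]); x,y,z=P[...,0],P[...,1],P[...,2]
c=np.array([505.7,-405.3]); a=.1; R=np.array([[np.cos(a),-np.sin(a)],[np.sin(a),np.cos(a)]])
m=(z>24)&(x>400)&(x<600)&(y<-360)&(y>-470); l=(P[m][:,:2]-c)@R; print("lane coords",l.min(0),l.max(0),len(l))
b=l[l[:,0]>14];h=l[l[:,0]<-15]; print("bowl",cv2.minEnclosingCircle(b.astype(np.float32)),"handle",h.mean(0), np.polyfit(h[:,0],h[:,1],1),np.percentile(P[m][:,2],[50,90]))
E
```

```text
xyz [  3.2   2.6 102.4] spin -0.001
[623.   -3.9 128.4] th 0.099 [-0.2   0.37  1.55 -0.    1.23  1.28] 10.6833
lane coords [-57.26199483 -21.9721506 ] [57.43859403 22.61319015] 299
bowl ((36.79256820678711, -0.2387259602546692), 22.888452529907227) handle [-36.39865635  -0.66377347] [0.0268205 0.3124566] [34.11119532 36.61828318]
```

apply_moves([
  {"xyz": [3,2.5,35],"spin": 0},
  {"xyz": [3,2.5,65],"spin": 0},
  {"xyz": [3,2.5,90],"spin": 0},
  {"xyz": [3,2.5,102],"spin": 0},
  {"xyz": [3,2.5,102],"spin": 0},
  {"xyz": [3,2.5,102],"spin": 0},
  {"xyz": [3,2.5,102],"spin": 0},
])

```text
clock: 11.27
tool_pos: [628.1, -6.1, 28.6]
ee_rot: [0.0, 0.999, 0.049, 0.001]
ft_force: [0.4, 0.1, 0.7]
grip_width: 0.499
finger_force: 0.0
```

apply_moves([
  {"xyz": [0,0,0],"spin": 0},
  {"xyz": [0,0,0],"spin": 0},
  {"xyz": [0,0,0],"spin": 0},
  {"xyz": [0,0,0],"spin": 0},
  {"xyz": [0,0,0],"spin": 0},
], claw=0)

```text
clock: 11.68
tool_pos: [628.0, -5.6, 28.5]
ee_rot: [0.0, 0.999, 0.05, 0.001]
ft_force: [0.9, -2.1, 6.5]
grip_width: 0.172
finger_force: 58.6
```

```bash
python3 go.py 527.5 -321.7 140 .1
```

```text
xyz [-131.5  304.5 -111.5] spin -0.000
[628.   -5.6  28.5] th 0.100 [-0.2   0.5   1.59 -0.    1.05  1.27] 11.6833
```

apply_moves([
  {"xyz": [0,0,-20],"spin": 0},
  {"xyz": [0,0,-55],"spin": 0},
  {"xyz": [0,0,-90],"spin": 0},
  {"xyz": [-13,30,-112],"spin": 0},
  {"xyz": [-28,66,-112],"spin": 0},
  {"xyz": [-43,100,-112],"spin": 0},
  {"xyz": [-58,135,-112],"spin": 0},
  {"xyz": [-73,170,-112],"spin": 0},
  {"xyz": [-88,205,-112],"spin": 0},
  {"xyz": [-103,240,-112],"spin": 0},
])

```text
clock: 12.52
tool_pos: [547.1, -255.4, 138.7]
ee_rot: [-0.0, 0.999, 0.05, -0.0]
ft_force: [1.2, -0.1, -0.6]
grip_width: 0.172
finger_force: 58.9
```

```bash
python3 go.py 528.5 -321.7 140 .1 528.5 -321.7 35 .1
```

```text
xyz [-25.1  64.1  -1.3] spin 0.000
xyz [-25.1  64.1 103.7] spin 0.000
[ 547.1 -255.4  138.7] th 0.100 [-0.63  0.31  1.6   0.    1.23  0.84] 12.5167
```

apply_moves([
  {"xyz": [-13,32,0],"spin": 0},
  {"xyz": [-25,64,0],"spin": 0},
  {"xyz": [-25,64,0],"spin": 0},
  {"xyz": [-25,64,30],"spin": 0},
  {"xyz": [-25,64,60],"spin": 0},
  {"xyz": [-25,64,80],"spin": 0},
  {"xyz": [-25,64,90],"spin": 0},
  {"xyz": [-25,64,90],"spin": 0},
  {"xyz": [-25,64,90],"spin": 0},
])

```text
clock: 13.27
tool_pos: [529.7, -320.1, 48.9]
ee_rot: [-0.0, 0.999, 0.05, -0.0]
ft_force: [-0.0, 0.1, -1.0]
grip_width: 0.169
finger_force: 59.1
```

```bash
python3 look.py side; python3 go.py 528.5 -321.7 34 .1 ; python3 - <<'E'
from h import *
f=np.load("side0.npz"); im=f["im"]; P=cloud(f["d"],f["K"],f["T"]);p=get_state()["tool_pos"]
q=P[(f["d"]>0)&(np.hypot(P[...,0]-p[0],P[...,1]-p[1])<42)&(P[...,2]>15)&(P[...,2]<45)]; print("rim z",np.percentile(q[:,2],[2,10]),cv2.minEnclosingCircle(q[:,:2].astype(np.float32)))
cv2.imwrite("pics/s5.png",cv2.resize(im[70:180,230:400,::-1],None,fx=4,fy=4,interpolation=cv2.INTER_CUBIC))
E
```

```text
xyz [-2.   0.7 16. ] spin 0.000
[ 530.4 -320.8   50. ] th 0.100 [-0.74  0.46  1.6   0.    1.08  0.74] 13.3167
rim z [19.39651127 23.0446576 ] ((529.66650390625, -315.2395935058594), 34.84518814086914)
```

View pics/s5.png

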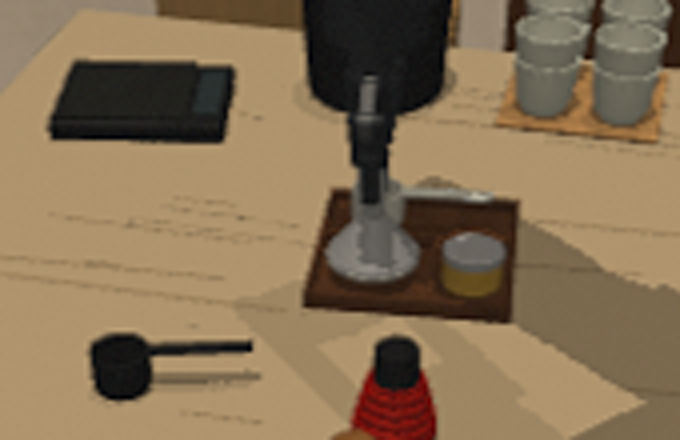

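The funnel hangs upright at (372,250) over the square well. I'll lower it.

apply_moves([
  {"xyz": [-2,0.5,6],"spin": 0},
  {"xyz": [-2,0.5,11],"spin": 0},
  {"xyz": [-2,0.5,14],"spin": 0},
  {"xyz": [-2,0.5,16],"spin": 0},
  {"xyz": [-2,0.5,16],"spin": 0},
  {"xyz": [-2,0.5,16],"spin": 0},
])

```text
clock: 13.82
tool_pos: [527.6, -321.1, 32.8]
ee_rot: [-0.0, 0.999, 0.05, 0.0]
ft_force: [-0.3, 0.4, -1.6]
grip_width: 0.173
finger_force: 59.0
```

apply_moves([
  {"xyz": [0,0,0.5],"spin": 0},
  {"xyz": [0,0,1],"spin": 0},
  {"xyz": [0,0,1],"spin": 0},
])

```text
clock: 14.07
tool_pos: [527.8, -321.4, 32.5]
ee_rot: [0.0, 0.999, 0.05, 0.0]
ft_force: [-2.1, 0.4, 4.8]
grip_width: 0.175
finger_force: 59.8
```

apply_moves([
  {"xyz": [0,0,0],"spin": 0},
  {"xyz": [0,0,0],"spin": 0},
  {"xyz": [0,0,0],"spin": 0},
  {"xyz": [0,0,0],"spin": 0},
], claw=0.45)

```text
clock: 14.4
tool_pos: [527.5, -321.1, 31.5]
ee_rot: [-0.0, 0.999, 0.05, -0.0]
ft_force: [0.0, -0.1, 0.8]
grip_width: 0.451
finger_force: 0.0
```

apply_moves([
  {"xyz": [0,0,-25],"spin": 0},
  {"xyz": [0,0,-60],"spin": 0},
  {"xyz": [0,0,-100],"spin": 0},
  {"xyz": [0,0,-120],"spin": 0},
  {"xyz": [0,0,-120],"spin": 0},
])

```text
clock: 14.82
tool_pos: [530.6, -323.7, 158.4]
ee_rot: [0.004, 0.999, 0.05, 0.004]
ft_force: [0.1, -0.2, -0.1]
grip_width: 0.449
finger_force: 0.0
```

```bash
python3 go.py 633 152 150 -.484
```

```text
xyz [ 149.4 -463.1    8.4] spin 0.584
[ 530.6 -323.7  158.4] th 0.100 [-0.74  0.32  1.54  0.    1.27  0.73] 14.8167
```

apply_moves([
  {"xyz": [13,-39,0],"spin": 0.1},
  {"xyz": [25,-78,0],"spin": 0.2},
  {"xyz": [37,-116,0],"spin": 0.3},
  {"xyz": [50,-155,0],"spin": 0.4},
  {"xyz": [62,-194,0],"spin": 0.5},
  {"xyz": [75,-233,0],"spin": 0.584},
  {"xyz": [87,-271,0],"spin": 0.584},
  {"xyz": [100,-310,0],"spin": 0.584},
  {"xyz": [112,-349,0],"spin": 0.584},
  {"xyz": [124,-385,0],"spin": 0.584},
], claw=0.55)

```text
clock: 15.65
tool_pos: [612.1, 76.8, 150.9]
ee_rot: [-0.0, 0.971, -0.24, -0.001]
ft_force: [0.9, 0.1, -0.1]
grip_width: 0.552
finger_force: 0.0
```

```bash
python3 go.py 633 152 150 -.484 633 152 40 -.484
```

```text
xyz [-16.5 -76.2   0.9] spin 0.000
xyz [-16.5 -76.2 110.9] spin 0.000
[612.1  76.8 150.9] th -0.484 [-0.07  0.33  1.55  0.    1.26  1.99] 15.65
```

apply_moves([
  {"xyz": [-8,-38,0],"spin": 0},
  {"xyz": [-16.5,-76,0],"spin": 0},
  {"xyz": [-16.5,-76,30],"spin": 0},
  {"xyz": [-16.5,-76,65],"spin": 0},
  {"xyz": [-16.5,-76,85],"spin": 0},
  {"xyz": [-16.5,-76,90],"spin": 0},
  {"xyz": [-16.5,-76,90],"spin": 0},
  {"xyz": [-16.5,-76,90],"spin": 0},
])

```text
clock: 16.32
tool_pos: [633.8, 149.1, 62.2]
ee_rot: [-0.0, 0.971, -0.24, 0.0]
ft_force: [1.1, -0.4, 0.6]
grip_width: 0.547
finger_force: 0.0
```

```bash
python3 look.py side; python3 look.py top; python3 go.py 633 152 -6 -.484; python3 - <<'E'
import numpy as np,cv2
im=np.load("side0.npz")["im"]
cv2.imwrite("pics/s6.png",cv2.resize(im[120:280,180:360,::-1],None,fx=3.5,fy=3.5,interpolation=cv2.INTER_CUBIC))
E
```

```text
xyz [-3.2 -1.6 69.9] spin -0.001
[635.  149.1  63.9] th -0.485 [0.05 0.5  1.51 0.   1.13 2.1 ] 16.4167
```

View pics/s6.png

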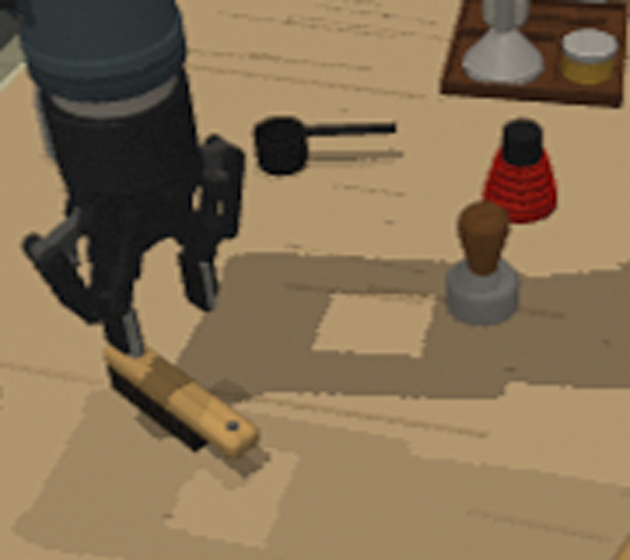

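The brush (180,400) is centred below the open fingers, and the funnel is standing in the walnut tray. I'll go down and grip.

apply_moves([
  {"xyz": [-2.5,-2,30],"spin": 0},
  {"xyz": [-2.5,-2,55],"spin": 0},
  {"xyz": [-2.5,-2,66],"spin": 0},
  {"xyz": [-2.5,-2,70],"spin": 0},
  {"xyz": [-2.5,-2,70],"spin": 0},
  {"xyz": [-2.5,-2,70],"spin": 0},
])

```text
clock: 16.92
tool_pos: [633.4, 152.1, -6.6]
ee_rot: [-0.0, 0.971, -0.24, 0.001]
ft_force: [0.3, -0.3, 0.6]
grip_width: 0.549
finger_force: 0.0
```

apply_moves([
  {"xyz": [0,0,0],"spin": 0},
  {"xyz": [0,0,0],"spin": 0},
  {"xyz": [0,0,0],"spin": 0},
  {"xyz": [0,0,0],"spin": 0},
  {"xyz": [0,0,0],"spin": 0},
], claw=0)

```text
clock: 17.33
tool_pos: [633.6, 152.2, -6.4]
ee_rot: [-0.0, 0.971, -0.24, 0.001]
ft_force: [-0.8, -0.7, 6.7]
grip_width: 0.263
finger_force: 59.7
```

```bash
python3 go.py 507.3 330 130 -.153
```

```text
xyz [-194.5  -98.5 -136.4] spin -0.331
[633.6 152.2  -6.4] th -0.484 [ 0.05  0.6   1.53 -0.    1.02  2.11] 17.3333
```

apply_moves([
  {"xyz": [0,0,-20],"spin": 0},
  {"xyz": [0,0,-55],"spin": 0},
  {"xyz": [0,0,-95],"spin": 0},
  {"xyz": [-10,-5,-125],"spin": 0},
  {"xyz": [-40,-20,-136],"spin": -0.08},
  {"xyz": [-75,-38,-136],"spin": -0.16},
  {"xyz": [-110,-55,-136],"spin": -0.24},
  {"xyz": [-145,-73,-136],"spin": -0.331},
  {"xyz": [-175,-88,-136],"spin": -0.331},
  {"xyz": [-194,-98,-136],"spin": -0.331},
])

```text
clock: 18.17
tool_pos: [503.4, 331.8, 128.0]
ee_rot: [-0.0, 0.997, -0.075, -0.0]
ft_force: [0.8, 0.4, -1.2]
grip_width: 0.272
finger_force: 59.0
```

apply_moves([
  {"xyz": [0,0,0],"spin": 0},
  {"xyz": [0,0,0],"spin": 0},
])

```text
clock: 18.33
tool_pos: [505.2, 330.2, 128.0]
ee_rot: [0.0, 0.997, -0.075, 0.0]
ft_force: [-0.4, 0.4, -1.5]
grip_width: 0.27
finger_force: 59.0
```

```bash
python3 go.py 507.3 330 -2 -.153; python3 look.py side; python3 - <<'E'
from h import *
f=np.load("side0.npz"); P=cloud(f["d"],f["K"],f["T"]); p=get_state()["tool_pos"]; im=f["im"].astype(int)
w=(im[...,0]-im[...,2]>25)&(f["d"]>0)&(P[...,2]>p[2]+20)&(P[...,2]<p[2]+65)&(np.hypot(P[...,0]-p[0],P[...,1]-p[1])<90)
q=P[w]; c=cv2.minAreaRect(q[:,:2].astype(np.float32)); print(len(q),c); l=q-p
for a,b in((-70,-45),(-45,-15),(15,45),(45,70)):
    k=l[(l[:,0]>a)&(l[:,0]<b)]; print(len(k),np.median(k,axis=0).round(1) if len(k) else "",k[:,2].max().round() if len(k) else "")
E
```

```text
xyz [ 2.1e+00 -1.0e-01  1.3e+02] spin 0.003
[505.2 330.2 128. ] th -0.150 [ 0.38  0.33  1.6  -0.    1.21  2.1 ] 18.3333
676 ((505.29913330078125, 329.9251403808594), (128.02586364746094, 46.19190979003906), 2.2329039573669434)
213 [-55.6  13.5  41.4] 45.0
313 [-29.7  10.   42.2] 45.0
2 [17.8 -4.9 42.9] 43.0
44 [57.4 -8.1 42.5] 45.0
```

apply_moves([
  {"xyz": [2,0,35],"spin": 0},
  {"xyz": [2,0,70],"spin": 0},
  {"xyz": [2,0,100],"spin": 0},
  {"xyz": [2,0,117],"spin": 0},
  {"xyz": [2,0,124],"spin": 0},
  {"xyz": [2,0,126],"spin": 0},
  {"xyz": [2,0,128],"spin": 0},
  {"xyz": [2,0,128],"spin": 0},
  {"xyz": [2,0,128],"spin": 0},
])

```text
clock: 19.13
tool_pos: [509.5, 329.3, 1.4]
ee_rot: [-0.001, 0.997, -0.077, 0.001]
ft_force: [0.1, 0.2, -0.4]
grip_width: 0.267
finger_force: 59.0
```

apply_moves([
  {"xyz": [0,0,1],"spin": 0},
  {"xyz": [0,0,2],"spin": 0},
  {"xyz": [0,0,2.5],"spin": 0},
  {"xyz": [0,0,2.5],"spin": 0},
])

```text
clock: 19.47
tool_pos: [508.3, 329.2, -2.3]
ee_rot: [-0.0, 0.997, -0.076, 0.0]
ft_force: [-0.2, -0.3, 1.6]
grip_width: 0.27
finger_force: 59.2
```

apply_moves([
  {"xyz": [-0.5,0,0.7],"spin": 0},
  {"xyz": [-0.5,0,0.7],"spin": 0},
  {"xyz": [-0.5,0,0.7],"spin": 0},
])

```text
clock: 19.72
tool_pos: [508.3, 329.2, -2.3]
ee_rot: [-0.0, 0.997, -0.076, 0.001]
ft_force: [-1.0, -1.5, 6.2]
grip_width: 0.272
finger_force: 59.9
```

apply_moves([
  {"xyz": [0,0,0],"spin": 0},
  {"xyz": [0,0,0],"spin": 0},
  {"xyz": [0,0,0],"spin": 0},
  {"xyz": [0,0,0],"spin": 0},
], claw=0.42)

```text
clock: 20.05
tool_pos: [507.3, 329.0, -3.7]
ee_rot: [0.0, 0.997, -0.076, -0.0]
ft_force: [0.7, 0.3, 0.7]
grip_width: 0.418
finger_force: 0.0
```

apply_moves([
  {"xyz": [0,0,-20],"spin": 0},
  {"xyz": [0,0,-55],"spin": 0},
  {"xyz": [0,0,-95],"spin": 0},
  {"xyz": [0,0,-135],"spin": 0},
  {"xyz": [0,0,-150],"spin": 0},
  {"xyz": [0,0,-150],"spin": 0},
])

```text
clock: 20.55
tool_pos: [510.7, 330.4, 152.4]
ee_rot: [-0.002, 0.997, -0.076, 0.004]
ft_force: [-0.6, 0.4, 0.0]
grip_width: 0.422
finger_force: 0.0
```

```bash
python3 go.py 471.7 -133.3 150 -.153
```

```text
xyz [ 32.1 464.3   2.4] spin -0.000
[510.7 330.4 152.4] th -0.153 [0.38 0.3  1.58 0.   1.25 2.1 ] 20.55
```

apply_moves([
  {"xyz": [3,40,0],"spin": 0},
  {"xyz": [6,80,0],"spin": 0},
  {"xyz": [9,120,0],"spin": 0},
  {"xyz": [11,160,0],"spin": 0},
  {"xyz": [14,200,0],"spin": 0},
  {"xyz": [17,240,0],"spin": 0},
  {"xyz": [20,280,0],"spin": 0},
  {"xyz": [22,320,0],"spin": 0},
  {"xyz": [25,360,0],"spin": 0},
  {"xyz": [28,400,0],"spin": 0},
], claw=0.65)

```text
clock: 21.38
tool_pos: [472.8, -72.1, 145.4]
ee_rot: [-0.0, 0.997, -0.076, -0.001]
ft_force: [0.9, 0.9, -0.1]
grip_width: 0.651
finger_force: 0.0
```

```bash
python3 go.py 471.7 -133.3 150 -.153; python3 look.py side; python3 - <<'E'
from h import *
f=np.load("side0.npz"); P=cloud(f["d"],f["K"],f["T"])
x,y,z=P[...,0],P[...,1],P[...,2]
c=np.array([507.3,330]); a=-.153; R=np.array([[np.cos(a),-np.sin(a)],[np.sin(a),np.cos(a)]])
l=(P[...,:2]-c)@R; m=(z>30)&(abs(l[...,0])<85)&(abs(l[...,1])<36); q=l[m]; print("brush lane",q.min(0),q.max(0),np.percentile(z[m],[50,98]),cv2.minAreaRect(q.astype(np.float32)))
m=(z>60)&(z<75)&(np.hypot(x-471,y+133)<30); print("cap",np.median(P[m],0),cv2.minEnclosingCircle(P[m][:,:2].astype(np.float32)))
E
```

```text
xyz [ 8.3 60.7 -4.6] spin -0.000
[472.8 -72.1 145.4] th -0.153 [-0.4   0.04  1.91  0.    1.2   1.32] 21.3833
brush lane [-63.375241   -12.41920875] [65.42255155 11.62289938] [39.79372793 42.05979175] ((1.0210418701171875, -0.6069736480712891), (23.960599899291992, 128.8241424560547), 89.75639343261719)
cap [ 472.71886236 -129.47336982   66.0045672 ] ((472.5313415527344, -132.98492431640625), 15.582847595214844)
```

apply_moves([
  {"xyz": [4,35,0],"spin": 0},
  {"xyz": [8.5,60.5,0],"spin": 0},
  {"xyz": [8.5,60.5,0],"spin": 0},
  {"xyz": [8.5,60.5,30],"spin": 0},
  {"xyz": [8.5,60.5,65],"spin": 0},
  {"xyz": [8.5,60.5,85],"spin": 0},
  {"xyz": [8.5,60.5,85],"spin": 0},
  {"xyz": [8.5,60.5,85],"spin": 0},
])

```text
clock: 22.1
tool_pos: [471.9, -130.4, 60.1]
ee_rot: [-0.001, 0.997, -0.076, -0.002]
ft_force: [-0.5, -0.2, 0.9]
grip_width: 0.65
finger_force: 0.0
```

```bash
python3 go.py 472 -133.1 27 -.153
```

```text
xyz [ 0.5  2.7 33.1] spin 0.000
[ 471.9 -130.4   60.1] th -0.153 [-0.51  0.19  1.93  0.    1.02  1.21] 22.1
```

apply_moves([
  {"xyz": [0.5,2,15],"spin": 0},
  {"xyz": [0.5,2,28],"spin": 0},
  {"xyz": [0.5,2,33],"spin": 0},
  {"xyz": [0.5,2,33],"spin": 0},
  {"xyz": [0.5,2,33],"spin": 0},
  {"xyz": [0.5,2,33],"spin": 0},
])

```text
clock: 22.6
tool_pos: [474.4, -134.1, 29.8]
ee_rot: [0.0, 0.997, -0.076, 0.001]
ft_force: [-0.1, 0.3, 0.8]
grip_width: 0.647
finger_force: 0.0
```

```bash
python3 go.py 472 -133.1 27 -.153
```

```text
xyz [-2.6 -0.6  2.8] spin 0.000
[ 474.4 -134.1   29.8] th -0.153 [-0.52  0.25  1.94 -0.    0.95  1.21] 22.6
```

apply_moves([
  {"xyz": [-2.5,-0.5,3],"spin": 0},
  {"xyz": [-2.5,-0.5,3],"spin": 0},
  {"xyz": [-2.5,-0.5,3],"spin": 0},
])

```text
clock: 22.85
tool_pos: [471.0, -132.8, 25.7]
ee_rot: [0.0, 0.997, -0.077, 0.0]
ft_force: [-0.2, -1.2, -0.1]
grip_width: 0.652
finger_force: 0.0
```

apply_moves([
  {"xyz": [0,0,0],"spin": 0},
  {"xyz": [0,0,0],"spin": 0},
  {"xyz": [0,0,0],"spin": 0},
  {"xyz": [0,0,0],"spin": 0},
  {"xyz": [0,0,0],"spin": 0},
], claw=0)

```text
clock: 23.27
tool_pos: [471.4, -133.0, 26.0]
ee_rot: [0.0, 0.997, -0.077, 0.0]
ft_force: [-1.7, 0.4, 6.0]
grip_width: 0.355
finger_force: 59.6
```

```bash
python3 go.py 549.3 405.5 160 -.153
```

```text
xyz [  -5.2 -544.1 -134. ] spin -0.000
[ 471.4 -133.    26. ] th -0.153 [-0.52  0.25  1.95  0.    0.94  1.21] 23.2667
```

apply_moves([
  {"xyz": [0,0,-20],"spin": 0},
  {"xyz": [0,0,-55],"spin": 0},
  {"xyz": [0,0,-95],"spin": 0},
  {"xyz": [0,0,-130],"spin": 0},
  {"xyz": [0,-25,-134],"spin": 0},
  {"xyz": [0,-62,-134],"spin": 0},
  {"xyz": [-1,-100,-134],"spin": 0},
  {"xyz": [-1,-140,-134],"spin": 0},
  {"xyz": [-2,-180,-134],"spin": 0},
  {"xyz": [-2,-220,-134],"spin": 0},
])

```text
clock: 24.1
tool_pos: [502.3, 86.7, 159.3]
ee_rot: [0.0, 0.997, -0.077, -0.0]
ft_force: [1.3, 0.1, -1.2]
grip_width: 0.353
finger_force: 60.0
```

```bash
python3 go.py 549.3 405.5 160 -.153
```

```text
xyz [  -2.3 -322.2   -0.7] spin -0.001
[502.3  86.7 159.3] th -0.154 [-0.06  0.09  1.82 -0.    1.23  1.66] 24.1
```

apply_moves([
  {"xyz": [0,-40,0],"spin": 0},
  {"xyz": [-1,-80,0],"spin": 0},
  {"xyz": [-1,-120,0],"spin": 0},
  {"xyz": [-1,-160,0],"spin": 0},
  {"xyz": [-2,-200,0],"spin": 0},
  {"xyz": [-2,-240,0],"spin": 0},
  {"xyz": [-2,-280,0],"spin": 0},
  {"xyz": [-2,-310,0],"spin": 0},
  {"xyz": [-2,-322,0],"spin": 0},
  {"xyz": [-2,-322,0],"spin": 0},
])

```text
clock: 24.93
tool_pos: [549.0, 406.4, 158.3]
ee_rot: [-0.0, 0.997, -0.075, -0.0]
ft_force: [-0.2, -0.5, -0.8]
grip_width: 0.355
finger_force: 60.0
```

apply_moves([
  {"xyz": [0,0,35],"spin": 0},
  {"xyz": [0,0,70],"spin": 0},
  {"xyz": [0,0,95],"spin": 0},
  {"xyz": [0,0,105],"spin": 0},
  {"xyz": [0,0,105],"spin": 0},
  {"xyz": [0,0,105],"spin": 0},
])

```text
clock: 25.43
tool_pos: [550.1, 402.7, 54.8]
ee_rot: [0.0, 0.997, -0.077, -0.0]
ft_force: [0.9, -0.7, -0.6]
grip_width: 0.352
finger_force: 60.0
```

```bash
python3 go.py 549.3 405.5 30 -.153; python3 look.py side; python3 - <<'E'
import numpy as np,cv2
im=np.load("side0.npz")["im"]
cv2.imwrite("pics/s7.png",cv2.resize(im[200:400,140:360,::-1],None,fx=3,fy=3,interpolation=cv2.INTER_CUBIC))
E
```

```text
xyz [-1.2 -2.6 24.8] spin -0.001
[550.1 402.7  54.8] th -0.154 [ 0.46  0.57  1.42 -0.    1.15  2.18] 25.4333
```

View pics/s7.png

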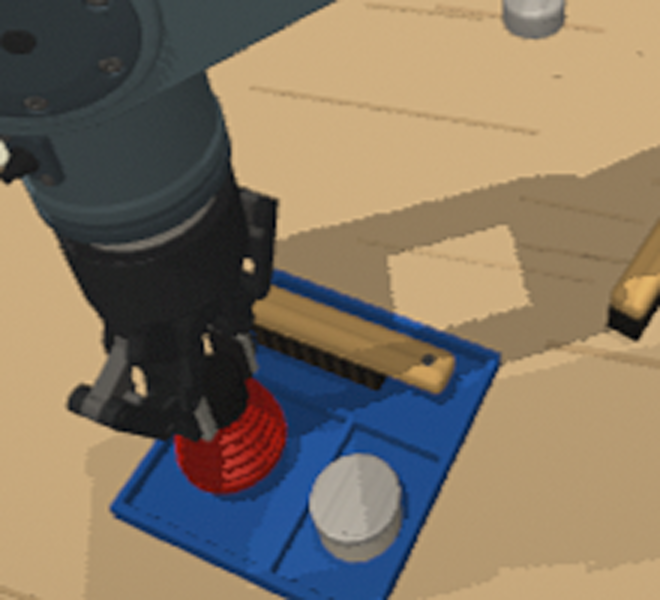

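The brush lies in the blue tray's lane (350,335), and the bellows (230,440) hangs upright over the well. I'll lower it.

apply_moves([
  {"xyz": [-1,-2,10],"spin": 0},
  {"xyz": [-1,-2,16],"spin": 0},
  {"xyz": [-1,-2,20],"spin": 0},
  {"xyz": [-1,-2,22.5],"spin": 0},
  {"xyz": [-1,-2,22.5],"spin": 0},
  {"xyz": [-1,-2,22.5],"spin": 0},
])

```text
clock: 25.98
tool_pos: [549.0, 405.5, 31.8]
ee_rot: [0.0, 0.997, -0.076, -0.0]
ft_force: [0.3, -0.4, -0.6]
grip_width: 0.353
finger_force: 60.0
```

apply_moves([
  {"xyz": [0,0,0.5],"spin": 0},
  {"xyz": [0,0,1],"spin": 0},
  {"xyz": [0,0,1],"spin": 0},
])

```text
clock: 26.23
tool_pos: [549.3, 405.6, 31.2]
ee_rot: [-0.0, 0.997, -0.077, 0.0]
ft_force: [0.1, -0.2, -0.9]
grip_width: 0.352
finger_force: 60.0
```

apply_moves([
  {"xyz": [0,0,0.5],"spin": 0},
  {"xyz": [0,0,1],"spin": 0},
  {"xyz": [0,0,1.5],"spin": 0},
  {"xyz": [0,0,1.5],"spin": 0},
])

```text
clock: 26.57
tool_pos: [549.3, 405.6, 30.1]
ee_rot: [-0.0, 0.997, -0.077, 0.0]
ft_force: [-1.5, -1.2, 3.0]
grip_width: 0.354
finger_force: 60.4
```

apply_moves([
  {"xyz": [0,0,0.4],"spin": 0},
  {"xyz": [0,0,0.4],"spin": 0},
])

```text
clock: 26.73
tool_pos: [549.3, 405.6, 30.0]
ee_rot: [-0.0, 0.997, -0.077, 0.0]
ft_force: [-2.5, -1.3, 6.1]
grip_width: 0.351
finger_force: 60.8
```

apply_moves([
  {"xyz": [0,0,0],"spin": 0},
  {"xyz": [0,0,0],"spin": 0},
  {"xyz": [0,0,0],"spin": 0},
  {"xyz": [0,0,0],"spin": 0},
], claw=0.55)

```text
clock: 27.07
tool_pos: [549.1, 405.5, 28.8]
ee_rot: [0.0, 0.997, -0.077, -0.0]
ft_force: [-0.2, -0.2, -0.9]
grip_width: 0.554
finger_force: 0.0
```

apply_moves([
  {"xyz": [0,0,-20],"spin": 0},
  {"xyz": [0,0,-55],"spin": 0},
  {"xyz": [0,0,-95],"spin": 0},
  {"xyz": [0,35,-120],"spin": 0},
  {"xyz": [0,75,-130],"spin": 0},
  {"xyz": [0,115,-140],"spin": 0},
  {"xyz": [0,155,-140],"spin": 0},
  {"xyz": [0,195,-140],"spin": 0},
  {"xyz": [0,235,-140],"spin": 0},
  {"xyz": [0,275,-140],"spin": 0},
])

```text
clock: 27.9
tool_pos: [506.6, 132.1, 169.3]
ee_rot: [-0.0, 0.997, -0.076, 0.0]
ft_force: [0.1, 0.0, 0.8]
grip_width: 0.551
finger_force: 0.0
```

apply_moves([
  {"xyz": [-60,30,0],"spin": 0},
  {"xyz": [-90,60,0],"spin": 0},
  {"xyz": [-120,90,0],"spin": 0},
  {"xyz": [-120,90,0],"spin": 0},
  {"xyz": [-120,90,0],"spin": 0},
  {"xyz": [-120,90,0],"spin": 0},
])

```text
clock: 28.4
tool_pos: [374.7, 62.6, 169.5]
ee_rot: [-0.0, 0.997, -0.078, 0.001]
ft_force: [0.1, -0.1, 0.0]
grip_width: 0.546
finger_force: 0.0
```

```bash
python3 look.py side; python3 look.py top; python3 - <<'E'
from h import *
for n in("top","side"):
  f=np.load(n+"0.npz"); P=cloud(f["d"],f["K"],f["T"]); z=P[...,2]
  for nm,c,a in(("W",(501,-358.5),.10),("B",(514.5,376.5),-.153)):
    R=np.array([[np.cos(a),-np.sin(a)],[np.sin(a),np.cos(a)]]); l=(P[...,:2]-c)@R
    u,v=l[...,0],l[...,1]
    for k,m in(("lane",(z>22)&(abs(u)<85)&(abs(v+47)<36)),("well",(z>17)&(abs(u-30)<47)&(abs(v-34)<47))):
        q=l[m]; print(n,nm,k,q.min(0).round(1),q.max(0).round(1),"z",np.percentile(z[m],[2,50,98]).round(1))
im=np.hstack([np.load("top0.npz")["im"][110:270,110:520]]); s=np.load("side0.npz")["im"][90:400,160:420]
cv2.imwrite("pics/t9.png",cv2.resize(im[...,::-1],None,fx=1.95,fy=1.95)); cv2.imwrite("pics/s9.png",cv2.resize(s[...,::-1],None,fx=1.9,fy=1.9))
E
```

```text
top W lane [-57.2 -69.9] [ 57.8 -24.3] z [22.9 33.8 38.3]
top W well [ -1.2 -10.7] [57.4 67.8] z [17.4 27.8 75.6]
top B lane [-63.8 -61.4] [ 65.7 -35.2] z [25.1 39.9 44.3]
top B well [-16.9  -1.8] [74.9 51.2] z [17.7 45.9 73.8]
side W lane [-51.1 -69.5] [ 60.2 -25.7] z [22.7 32.7 36.7]
side W well [ 4.5 25.9] [58.5 65.4] z [17.6 30.2 74.6]
side B lane [-62.9 -59.7] [ 66.2 -35.6] z [23.4 39.5 42.2]
side B well [3.1 9. ] [53.3 61.4] z [17.4 45.9 71.7]
```

View pics/t9.png

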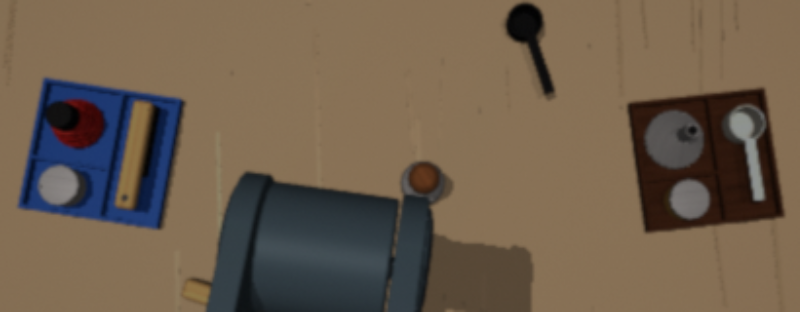

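View pics/s9.png

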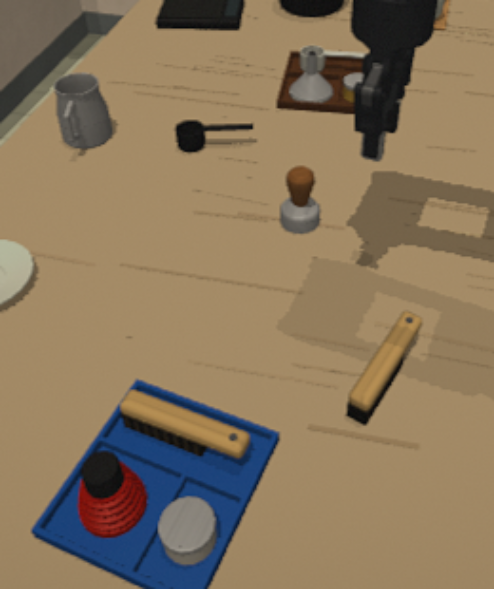

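The top view shows the scoop (745,150) and funnel (675,138) in the walnut tray, and the bellows (77,122) and brush (135,155) in the blue tray. The heights match each thing resting on its 4 mm tray floor, and the tamper and black scoop have not been moved.

```bash
python3 -c "
from rig import *
print(finish_job())"
```

```text
the job is handed in; nothing more can be done
None
```

The job is handed in at about 28 s: the scoop and funnel are in the walnut tray, the brush and bellows in the blue tray, all upright on the tray floor, and the tamper and black scoop were left alone.

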